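# Carry a lidded scoop-tin of mosaic tiles and tip it into its tray

### The arm

A 7-joint arm with a two-finger parallel gripper is mounted at the origin on the work surface. World frame = base frame: x ahead of the robot, y to its left, z up, the work surface at z = 0. Lengths are in m, angles in degrees, forces in N, time in s.
With the tool pointing down it reaches from about 0.35 to 0.775 m from the base axis. Payload 3.1 kg.
Tool frame: the origin (TCP) lies on the centre line of the jaws, within the pads' length; the fingertips stand 17 mm ahead of it and the grasp point (between the pads) lies 2 mm behind it (robot.tip_reach is the distance from the TCP to the fingertips, in m); z points along the fingers, y is the line along which they close (so a half turn about z gives the same grasp; the last joint's range is limited). The gripper opens to 85 mm and grips with 20 to 120 N. Pads are 22 mm wide; open, the fingers measure 114 mm over their backs; the gripper's body (76 mm by 85 mm) begins 54 mm behind the grasp point. The pads swing forward as they close: fully open they stand 13 mm farther back than shut.
Start: joints at [-74.41, 17.813, 0.802, 86.603, -0.252, 75.585, -1.558], TCP at [0.17, 0.523, 0.248] pointing down, gripper open.
Joint ranges: [-154.91, 154.91], [-16.99, 109.72], [-72.82, 74.43], [7.12, 147.25], [-82.49, 262.49], [11.32, 116.49], [-174.64, 174.64]. Speed limits (degrees/s): [159.86, 159.86, 180, 180, 180, 180, 180].

### API

Orientations are given as [roll, pitch, yaw] about the fixed x, y, z axes, in that order (R = Rz(yaw) Ry(pitch) Rx(roll)).
In Python, from station import robot, fingers, vision, workorder, recognise gives the robot as it stands. Calls block until the motion is done:
- robot.move_to(position, orientation): joint-space move of the TCP to a pose.
- robot.line_to(position, orientation=None, velocity=0.15, f_stop=None): straight line of the TCP; orientation=None keeps the orientation; velocity is the mean speed in m/s. With f_stop (N) it stops when the force on the tool has changed by that much, and returns True; else False.
- robot.move_j(angles): joint-space move.
- fingers.gripper_to(opening, force=None): opening from 0.0 (shut) to 1.0 (fully open); force is the grip in N (None keeps the last); returns when the fingers have stopped.
- robot.pause(seconds).
- robot.inverse_kinematics(position, orientation): joint angles nearest the present ones, or None.
- vision.grab_frame(name): name is "scene" or "top"; returns the picture (384x512x3 uint8, red, green, blue); there is no depth.
- vision.calibration(name): a dict with "mtx" (3x3 intrinsics, pixels), "extrinsics" (4x4, takes a point from world to camera coordinates). Camera axes: x right, y up, looking along -z (the intrinsics and any distortion apply to the point x, -y, -z); pixel columns grow to the right and rows downward; lengths in m; the calibration is good to about 2 mm. A picture is of the moment at which its call begins. calibration takes no time and is no camera call.
A pose or a line that the arm cannot do raises robot.PlanningError and nothing moves.
- workorder.close_job(): hands the job in; it is judged then, once.
Trained networks look in the newest picture that a camera, given by its name, has taken for a name from the list of things; names that differ only in an ending like _2 or _b are one class to them, and where a whole thing is asked for, a point or a joint stands for the part that bears it (a point fixed in the world has none). Each returns a list of dicts, best first, with "p" (0 to 1); they miss things now and then, are a little off and sometimes report something else, mostly with a low value. They report only what shows in the picture. A call takes as long as a camera call. They do not tell look-alikes from the thing itself.
- recognise(label, camera): "rect" ([centre column, centre row, width, height] in pixels, round what is visible of it).
Readings, each from a call of its own:
- robot.current_time_s(): time.
- robot.current_joint_positions(): joint angles.
- robot.current_dq(): joint speeds.
- robot.current_joint_torque(): joint torques, N m.
- robot.current_tool_pos(): TCP position.
- robot.current_eef_rot(): TCP orientation.
- robot.current_contact_force(): force on the tool from outside, world axes, zero at the start.
- robot.current_torque(): the same for the moment, N m.
- robot.current_finger_gap(): opening from 0.0 (shut) to 1.0 (fully open).
- robot.current_gripper_force(): force on a finger pad.
Only numpy, scipy, OpenCV 4.12 (cv2) and the standard library are available. Lean on these libraries where they do the work, as an engineer would, in place of code of your own. Each camera call takes 0.05 s, during which the arm holds its last target. There are 200 camera calls.

### The job

Carry the tin of blue mosaic tiles to the green board with its loose sliding lid held shut between your fingers, stand it there and let go, then slide the lid right aside. Take the tin again another way, tip all four tiles out of its mouth into the blue tray, and stand the empty tin upright back on the green board. Leave the sponge, the two cups and the glue bottle where they are.

Things in the scene. Friction and masses are not known exactly. Their poses are not given: they have to be found in the camera images.
- tin_mid (a point): Middle of the scoop-tin, an aluminium box 80 mm long (x), 54 mm wide (y), 46 mm high, walls and floor 3 mm, about 0.17 kg: 23 mm above its underside, midway along and across the box. x points out of its open end (the mouth), z up. Its top and its whole +x end are open, closed only by the lid; a handle stands out of the -x end. The lid's top face is 49.5 mm, its knob's top 63.5 mm above the underside.
- tin_mouth (a point): Middle of the pouring lip: the front edge of the tin's floor, at x = +40 mm, 3 mm above the underside; the mouth is 48 mm wide inside. Axes as the tin's.
- tin_handle (a point): Grip point of the tin's wooden handle: a level bar 58 mm long (x), 14 mm wide (y), 18 mm high, standing out of the tin's closed end from x = -40 to x = -98 mm; this point is in its middle at x = -66 mm, 30 mm above the tin's underside. Axes as the tin's.
- lid (a joint): How far the red lid is slid aside, in m: 0 shut, 0.058 fully open. It slides freely (0.25 N) towards the tin's +y and cannot be lifted off. One rigid piece: a top plate, an end plate that closes the mouth, and a side flap. May start up to 10 mm ajar. Fully aside it uncovers the whole top and mouth and sticks out 58 mm farther on the +y side.
- lid_flap (a point): Middle of the outer face of the lid's side flap, 64 mm long (x), 36 mm high, 3 mm thick, hanging along the outside of the tin's +y wall (y = +30.5 mm when shut, 29.5 mm above the underside). Gripping the tin across y, one finger here and one on the bare wall at y = -27 mm, 57.5 mm apart, pushes the lid shut and holds it. Moves with the lid.
- lid_knob (a point): Middle of the small black knob on the lid, 16 mm (x) by 12 mm (y) by 14 mm high, its foot 7 mm below this point on the lid's top face. It moves with the lid: 56.5 mm above the tin's underside, over the tin's middle when the lid is shut. Axes as the tin's.
- tile1_mid (a point): Centre of a loose blue ceramic tile, 22 x 22 x 8 mm, about 11 g, z through its thickness; starts lying inside the tin. Tiles start to slide on a slope of up to about 35 degrees.
- tile2_mid (a point): Centre of a loose blue ceramic tile, 22 x 22 x 8 mm, about 11 g, z through its thickness; starts lying inside the tin. Tiles start to slide on a slope of up to about 35 degrees.
- tile3_mid (a point): Centre of a loose blue ceramic tile, 22 x 22 x 8 mm, about 11 g, z through its thickness; starts lying inside the tin. Tiles start to slide on a slope of up to about 35 degrees.
- tile4_mid (a point): Centre of a loose blue ceramic tile, 22 x 22 x 8 mm, about 11 g, z through its thickness; starts lying inside the tin. Tiles start to slide on a slope of up to about 35 degrees.
- board_top (a point): Centre of the top of the fixed green board, 170 (its x) x 150 (its y) x 6 mm, lying flat on the bench; z up.
- tray_blue_in (a point): Centre of the inner floor of the fixed blue tray: outside 140 (its x) x 120 (its y) x 28 mm high, walls 4 mm, this point 4 mm above the bench. It may stand in either of the two tray places.
- tray_orange_in (a point): The same point of the fixed orange tray, equal in size; not to be used.
- sponge_mid (a point): Centre of a yellow sponge block, 100 (x) x 65 (y) x 45 mm, loose on the bench. A bystander.
- cup_a_mid (a point): Centre (45 mm up) of a brown paper cup, 68 mm across at the rim, 90 mm high, loose. A bystander.
- cup_b_mid (a point): Centre (45 mm up) of a second brown paper cup of the same size. A bystander.
- glue_mid (a point): Centre (75 mm up) of a white glue bottle with an orange cap, 54 mm across, 150 mm high, loose. A bystander.
Mind the look-alikes: they are no part of the job. What is meant by the part that bears tin_mid is not purple, and is the larger of those in its own colour. Of the things like the part that bears tray_blue_in, leave any that is pink; of the rest the smaller one is meant.

How it is judged:
By the outcome, as a careful person would: the job done as asked, in the order asked, and still so for the second after the job is handed in, with the robot touching nothing.
It also fails if it takes over 72 s, if anything falls off the work surface, if the arm or the gripper's body presses on something with over 40 N, if the wrist force passes 120 N, or if a joint passes its speed limit or range.

## Working session

There is one attempt and no reset: what is moved stays moved. The work goes in short steps, each a Python script; the robot and the scene stay as the last script left them, time stands still between calls to the robot, and variables do not carry over. Pictures are saved under pics/ and viewed, at most 10 in all, crops included, and the job is handed in when it is done.

```bash
mkdir -p pics; ls; python3 - <<'E'
from station import robot, fingers, vision, workorder, recognise
import cv2,numpy as np
ims=[vision.grab_frame(n) for n in("scene","top")]
for n,i in zip(("scene","top"),ims):
    cv2.imwrite(f"pics/{n}0.png",i[:,:,::-1])
    c=vision.calibration(n);print(n,{k:np.round(v,3).tolist() for k,v in c.items()})
for l in["tin_mid","lid","lid_knob","tin_handle","tray_blue_in","board_top"]:
    for n in("scene","top"):
        try: print(l,n,[(np.round(d["rect"]).tolist(),round(d["p"],2)) for d in recognise(l,n)])
        except Exception as e: print(l,n,e)
E
```

```text
pics
scene {'mtx': [[363.202, 0.0, 249.054], [0.0, 363.202, 189.935], [0.0, 0.0, 1.0]], 'extrinsics': [[-0.588, 0.809, 0.015, 0.321], [-0.572, -0.429, 0.699, 0.203], [0.572, 0.402, 0.715, -1.472], [0.0, 0.0, 0.0, 1.0]]}
top {'mtx': [[369.718, 0.0, 254.847], [0.0, 369.718, 193.28], [0.0, 0.0, 1.0]], 'extrinsics': [[-0.004, -1.0, -0.002, -0.027], [0.991, -0.004, 0.131, -0.489], [-0.131, -0.002, 0.991, -1.201], [0.0, 0.0, 0.0, 1.0]]}
tin_mid scene [([346.0, 301.0, 28.0, 36.0], 0.87), ([306.0, 269.0, 49.0, 36.0], 0.66), ([424.0, 320.0, 59.0, 54.0], 0.6)]
tin_mid top [([138.0, 156.0, 24.0, 22.0], 0.7), ([182.0, 163.0, 26.0, 40.0], 0.65), ([86.0, 176.0, 43.0, 22.0], 0.6)]
lid scene [([302.0, 270.0, 38.0, 32.0], 0.77), ([346.0, 305.0, 16.0, 29.0], 0.75), ([430.0, 322.0, 42.0, 45.0], 0.61)]
lid top [([178.0, 156.0, 24.0, 23.0], 0.91), ([77.0, 176.0, 27.0, 20.0], 0.59), ([138.0, 154.0, 15.0, 16.0], 0.58), ([182.0, 164.0, 27.0, 43.0], 0.53)]
lid_knob scene [([349.0, 305.0, 18.0, 24.0], 0.78), ([432.0, 325.0, 43.0, 42.0], 0.7), ([249.0, 224.0, 70.0, 48.0], 0.68), ([300.0, 269.0, 32.0, 38.0], 0.
[... 174 characters left out ...]
ene [([423.0, 322.0, 57.0, 53.0], 0.97), ([348.0, 300.0, 21.0, 36.0], 0.87), ([187.0, 202.0, 53.0, 46.0], 0.22)]
tin_handle top [([180.0, 164.0, 22.0, 45.0], 0.78), ([141.0, 155.0, 20.0, 20.0], 0.74), ([88.0, 176.0, 44.0, 17.0], 0.71), ([185.0, 207.0, 25.0, 19.0], 0.27)]
tray_blue_in scene [([122.0, 144.0, 68.0, 45.0], 0.95), ([236.0, 137.0, 43.0, 32.0], 0.77), ([187.0, 201.0, 54.0, 41.0], 0.72), ([249.0, 259.0, 16.0, 42.0], 0.72)]
tray_blue_in top [([338.0, 276.0, 46.0, 45.0], 0.92), ([429.0, 185.0, 57.0, 67.0], 0.8), ([314.0, 161.0, 41.0, 47.0], 0.75)]
board_top scene [([300.0, 273.0, 42.0, 39.0], 0.73), ([250.0, 222.0, 65.0, 46.0], 0.68)]
board_top top [([247.0, 179.0, 49.0, 54.0], 0.69)]
```

```bash
python3 - <<'E'
import cv2
for n in("scene","top"):
    i=cv2.imread(f"pics/{n}0.png"); i=i[90:384,60:480] if n=="scene" else i[120:320,40:470]
    s=800/i.shape[1]; cv2.imwrite(f"pics/{n}0b.png",cv2.resize(i,None,fx=s,fy=s,interpolation=cv2.INTER_CUBIC))
E
```

```text
(no output)
```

View pics/scene0b.png

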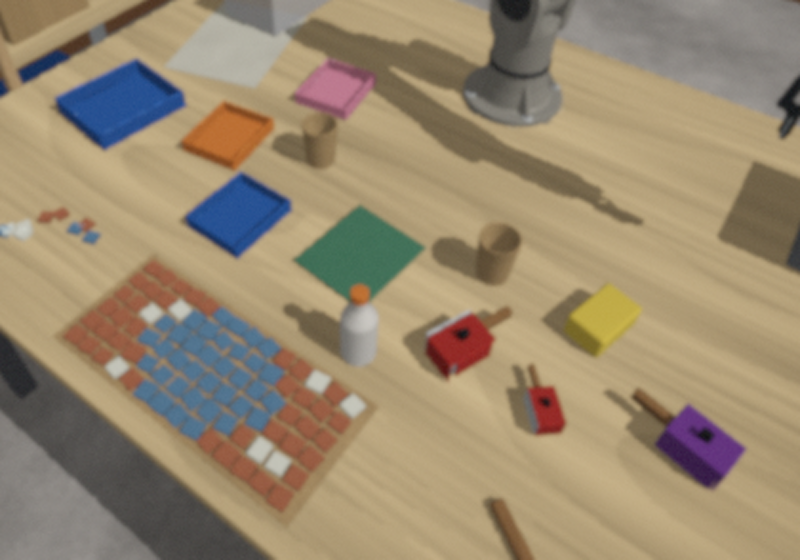

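View pics/top0b.png

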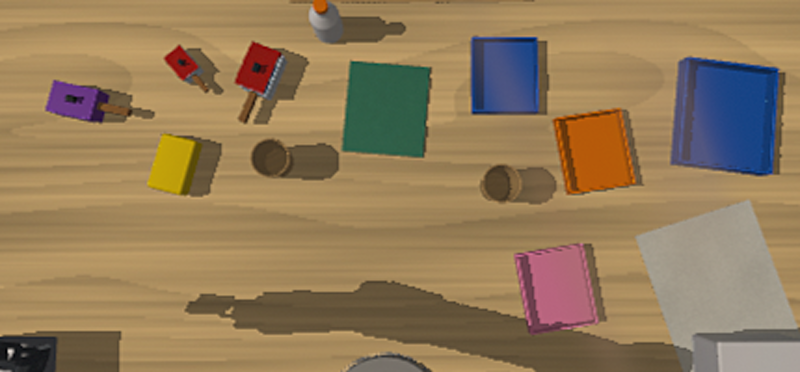

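Top view (crop scale 1.86, offset 40,120): the large red tin is at about pixel (180,158), with its mouth facing away from the robot, its handle at (173,178) and its lid slightly ajar to the left. The green board is at (248,178) and the smaller blue tray at (311,160). The purple tin, small red tin, large blue tray and pink tray are decoys.

```bash
cat > h.py <<'E'
from station import robot, fingers, vision, workorder, recognise
import cv2, numpy as np
from scipy.spatial.transform import Rotation as Ro
def cal(n):
    c=vision.calibration(n); return np.array(c["mtx"]),np.array(c["extrinsics"])
def back(n,px,z):
    K,E=cal(n); px=np.atleast_2d(px).astype(float); R,t=E[:3,:3],E[:3,3]
    d=np.c_[(px[:,0]-K[0,2])/K[0,0],-(px[:,1]-K[1,2])/K[1,1],-np.ones(len(px))]@R
    C=-R.T@t; return C+d*((z-C[2])/d[:,2])[:,None]
def proj(n,P):
    K,E=cal(n); c=np.atleast_2d(P)@E[:3,:3].T+E[:3,3]
    return np.c_[K[0,0]*c[:,0]/-c[:,2]+K[0,2],K[1,1]*-c[:,1]/-c[:,2]+K[1,2]]
def blob(im,lo,hi,near):
    """contour of the colour blob nearest a pixel"""
    m=cv2.inRange(cv2.cvtColor(im,cv2.COLOR_RGB2HSV),lo,hi)
    cs=[c for c in cv2.findContours(m,cv2.RETR_EXTERNAL,cv2.CHAIN_APPROX_NONE)[0] if cv2.contourArea(c)>8]
    return min(cs,key=lambda c:np.hypot(*(c.reshape(-1,2).mean(0)-near)))
def rect(n,c,z):
    """min-area rectangle of a contour in the plane z: centre, size, angle"""
    w=back(n,c.reshape(-1,2),z)[:,:2].astype(np.float32)*1000
    return cv2.minAreaRect(w)
def tool(yaw,tilt=0):
    """tool y along y of a frame turned by yaw; tool z down, tilted by tilt deg towards the frame's +x"""
    M=Ro.from_euler('z',yaw,degrees=True)*Ro.from_euler('y',-tilt,degrees=True)*Ro.from_euler('x',180,degrees=True)
    return M
def rpy(M): return M.as_euler('xyz',degrees=True).tolist()
E
python3 - <<'E'
from h import *
t=vision.grab_frame("top"); 
g=blob(t,(60,80,30),(90,255,255),(248,178)); print("board",rect("top",g,.006))
b=blob(t,(105,120,40),(125,255,255),(311,160)); print("tray",rect("top",b,.028))
r=blob(t,(172,150,80),(179,255,255),(180,158)) if 0 else blob(t,(0,190,90),(6,255,255),(180,157)); print("lid",rect("top",r,.0495),cv2.contourArea(r))
hsv=cv2.cvtColor(t,cv2.COLOR_RGB2HSV)
for p in [(180,150),(176,170),(173,178),(187,165),(160,180),(178,157)]: print(p,hsv[p[1],p[0]])
h=blob(t,(5,130,50),(14,255,175),(173,178)); print("handle",rect("top",h,.039),cv2.contourArea(h))
i=cv2.resize(t[130:195,145:215],None,fx=8,fy=8,interpolation=cv2.INTER_NEAREST)
for c,k in((r,(0,255,0)),(h,(255,0,255))): cv2.drawContours(i,[((c-[145,130])*8+4)],-1,k,1)
cv2.imwrite("pics/tin1.png",i[:,:,::-1])
E
```

```text
board ((546.2553100585938, -3.0663070678710938), (145.67718505859375, 166.38412475585938), 85.12884521484375)
tray ((603.2710571289062, -219.7337188720703), (115.83212280273438, 139.78564453125), 88.99483489990234)
lid ((614.6978149414062, 227.17454528808594), (53.751976013183594, 79.46796417236328), 67.65528869628906) 329.5
(180, 150) [  1 221 135]
(176, 170) [ 15 171 125]
(173, 178) [ 15 164 121]
(187, 165) [100   9  81]
(160, 180) [ 19 116 180]
(178, 157) [ 92 143  25]
handle ((784.6442260742188, 399.2457275390625), (22.84417152404785, 12.075825691223145), 44.97212600708008) 11.5
```

View pics/tin1.png

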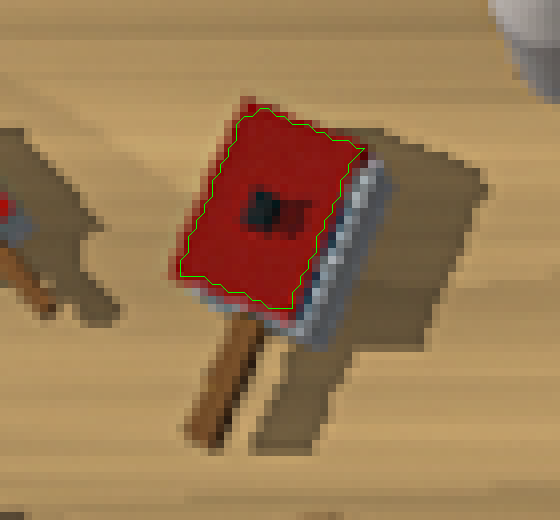

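Close-up: the red lid is at yaw about -22° and shifted left, with the grey wall visible on its right. The knob top is at pixel (177.4,155.8), and the handle runs from (175.5,170.8) to (170.4,184.5).

```bash
python3 - <<'E'
from h import *
k=back("top",(177.4,155.8),.0635)[0]; a=back("top",(175.5,170.8),.039)[0]; b=back("top",(170.4,184.5),.036)[0]
d=(a-b)[:2]; print(k,a,b,"yaw handle",np.degrees(np.arctan2(d[1],d[0])))
yaw=-22.3; R=Ro.from_euler('z',yaw,degrees=True).as_matrix()[:2,:2]
for n,p in(("knob",k),("hA",a),("hB",b),("lid",np.array([.6147,.2272]))): print(n,p[:2]@R)
h=(b[:2]+np.array([98,0])@R.T/1000); print("tin from handle",h)
# pouring / placing feasibility (yaw choices)
for yb in(-25,-10,0,10):
    for tilt in(30,45,55):
        print(yb,tilt,robot.inverse_kinematics([.48,0,.04],rpy(tool(yb,tilt))) is not None,end=' ')
for yb in(-40,-20,0):
    for t in(10,-10,-20,-30,-40):
        print(yb,t,robot.inverse_kinematics([.54,-.18,.16],rpy(tool(yb,t))) is not None,end=' ')
for f in (0,180): print(robot.inverse_kinematics([.6,.21,.2],rpy(tool(-22.3+f))))
print(robot.current_time_s(),robot.current_eef_rot())
E
```

```text
[0.61083373 0.22595129 0.0635    ] [0.5653654  0.23637862 0.039     ] [0.51952156 0.25293372 0.036     ] yaw handle -19.85563844734741
knob [0.4794107  0.44083695]
hA [0.43338624 0.43323118]
hB [0.38468914 0.43115239]
lid [0.48251397 0.44345935]
tin from handle [0.61019212 0.21574701]
-25 30 True -25 45 True -25 55 False -10 30 True -10 45 False -10 55 False 0 30 True 0 45 False 0 55 False 10 30 True 10 45 False 10 55 False -40 10 True -40 -10 True -40 -20 True -40 -30 True -40 -40 True -20 10 True -20 -10 True -20 -20 True -20 -30 True -20 -40 False 0 10 True 0 -10 True 0 -20 True 0 -30 True 0 -40 True [ -56.4786701    42.16553485   64.37321528   77.86215202  -37.60837977
   82.64648425 -106.05782429]
[-33.33402027  30.24173642  19.7235867   76.85957925 -10.15371271
  74.61595051  54.29521705]
0.75 [1.79999034e+02 2.86757265e-03 1.62024099e+02]
```

```bash
cat >> h.py <<'E'
def ft(yaw,tilt=0): return rpy(tool(yaw,tilt)*Ro.from_euler('z',180,degrees=True))   # half-turned hand
def off(c,yaw,x,y):
    a=np.radians(yaw); return np.array(c)+[x*np.cos(a)-y*np.sin(a),x*np.sin(a)+y*np.cos(a)]
E
python3 - <<'E'
from h import *
Y=-21.5
c=Ro.from_euler('z',-22.3,degrees=True).as_matrix()[:2,:2]@[.481,.4325]; print("tin",c)
g=off(c,Y,0,.006); fingers.gripper_to(1.0)
robot.move_to([*g,.16],ft(Y)); robot.line_to([*g,.023],velocity=.12,f_stop=8)
print("z",robot.current_tool_pos())
fingers.gripper_to(0.0,50); print("gap",robot.current_finger_gap()*85,robot.current_gripper_force())
robot.line_to([*g,.045],velocity=.08); print("F",robot.current_contact_force(),robot.current_finger_gap()*85,robot.current_time_s())
im=vision.grab_frame("scene"); p=proj("scene",[*g,.03])[0].astype(int); print(p)
cv2.imwrite("pics/lift.png",cv2.resize(im[p[1]-70:p[1]+70,p[0]-90:p[0]+90,::-1],None,fx=4,fy=4))
E
```

```text
tin [0.60914066 0.21763479]
z [0.61221406 0.2234632  0.02406092]
gap 56.77714884643938 54.03069734573364
F [ 0.20548521  0.03153192 -3.71884635] 56.1533873712979 5.0083
[300 269]
```

View pics/lift.png

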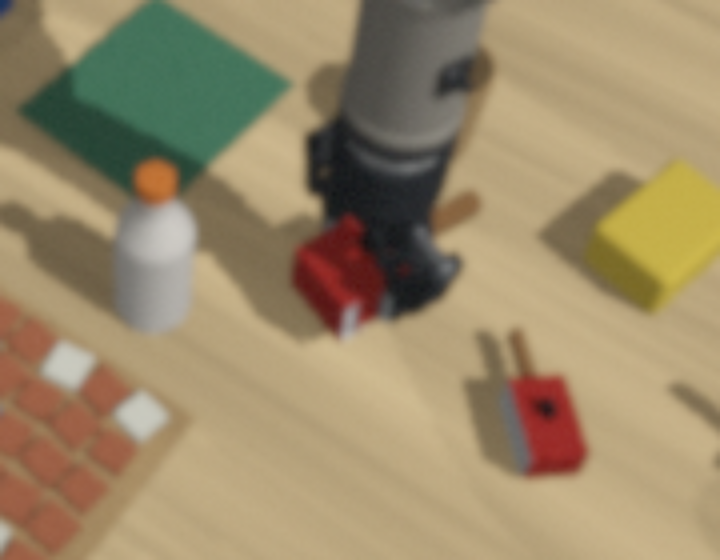

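The tin is lifted with the lid pressed shut (gap about 57 mm); the stripe at (345,320) is just the tin wall's corner. I'll carry it to the board.

```bash
python3 - <<'E'
from h import *
Y=-5; c=[.553,-.004]; g=off(c,Y,0,.00175); p=robot.current_tool_pos()
robot.line_to([p[0],p[1],.17],velocity=.2)
robot.line_to([*g,.17],ft(Y),velocity=.15)
robot.line_to([*g,.05],velocity=.12); print("gap",robot.current_finger_gap()*85)
print(robot.line_to([*g,.026],velocity=.03,f_stop=4),robot.current_tool_pos())
fingers.gripper_to(1.0); q=robot.current_tool_pos()
robot.line_to([*q[:2],.15],velocity=.15)
robot.line_to([q[0]-.14,q[1],.20],velocity=.2); print(robot.current_time_s())
t=vision.grab_frame("top"); r=blob(t,(0,170,70),(6,255,255),proj("top",[*c,.05])[0]); print("lid",rect("top",r,.0555))
u,v=proj("top",[*c,.05])[0].astype(int); print(u,v)
cv2.imwrite("pics/placed.png",cv2.resize(t[v-35:v+35,u-40:u+40,::-1],None,fx=8,fy=8,interpolation=cv2.INTER_NEAREST))
E
```

```text
gap 56.903875218878994
True [ 0.55274835 -0.00221891  0.02989085]
11.575
lid ((566.0176391601562, -3.6240673065185547), (56.0062141418457, 55.4494514465332), 85.0087661743164)
247 173
```

View pics/placed.png

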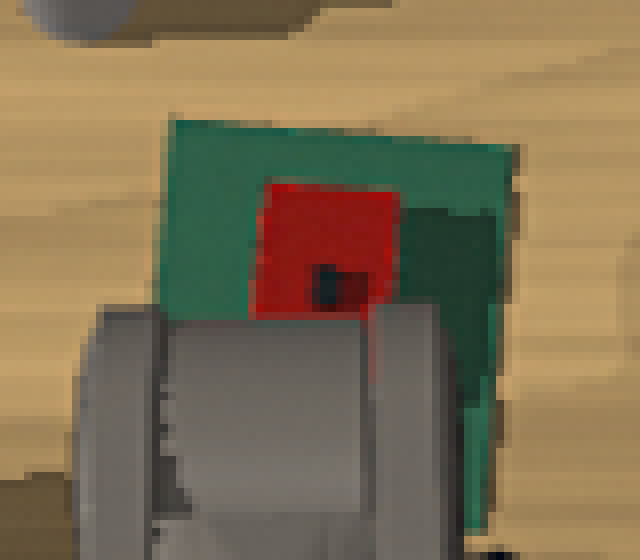

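The tin is on the board with the lid shut, at yaw about -5°, and the knob top is at pixel (247.1,173.1). Next I slide the lid.

```bash
python3 - <<'E'
from h import *
Y=-5; k=back("top",(247.1,173.1),.0695)[0][:2]; print("knob",k)
k=(k+off([.5527,-.004],Y,0,0))/2
fingers.gripper_to(.5,20)
robot.line_to([*k,.13],ft(Y),velocity=.2); robot.line_to([*k,.076],velocity=.08,f_stop=5)
print(robot.current_tool_pos()); fingers.gripper_to(0,20); print("gap",robot.current_finger_gap()*85)
e=off(k,Y,0,.0585); print(robot.line_to([*e,.076],velocity=.06,f_stop=6),robot.current_tool_pos()-[*k,0],robot.current_contact_force())
fingers.gripper_to(.5); robot.line_to([*e,.14],velocity=.15)
robot.line_to([e[0]-.2,e[1]+.0,.25],velocity=.25); print(robot.current_time_s())
t=vision.grab_frame("top"); s=vision.grab_frame("scene")
f=lambda n,im:(lambda u,v:cv2.resize(im[v-35:v+35,u-40:u+40,::-1],(560,490),interpolation=cv2.INTER_NEAREST))(*proj(n,[.553,0,.05])[0].astype(int))
print(proj("top",[.553,0,.05]),proj("scene",[.553,0,.05]))
cv2.imwrite("pics/open.png",cv2.resize(np.hstack([f("top",t),f("scene",s)]),(800,350)))
E
```

```text
knob [ 0.55082292 -0.00387698]
[ 0.55219088 -0.00395249  0.07637773]
gap 11.087129780663204
False [0.0054396  0.05805658 0.07626781] [-0.16929531  0.08307444  4.35592509]
17.425
[[246.06451159 173.54712722]] [[247.85322168 215.23306384]]
```

View pics/open.png

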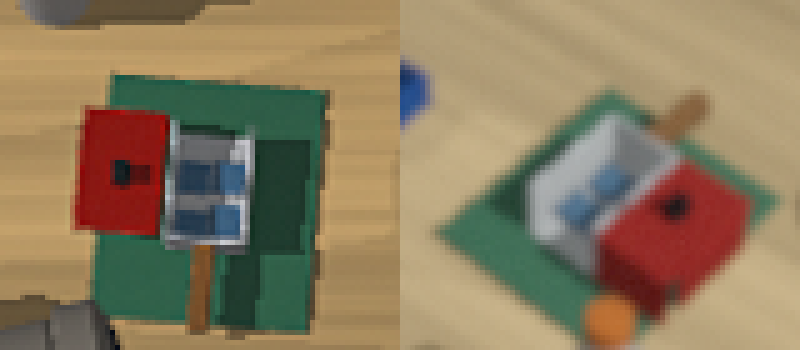

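The lid is fully aside and all four tiles show inside. The handle runs from pixel (246.2,187) to (245,203.5). Next I grip it with the hand tilted 30°, after checking the kinematics for the pour.

```bash
python3 - <<'E'
from h import *
a=back("top",(246.2,187),.043)[0]; b=back("top",(244.9,203.2),.043)[0]; d=a-b
print(a,b,np.degrees(np.arctan2(d[1],d[0])))
Y=-5; T=30; c=[.5525,-.004]; print("handle pred",off(c,Y,-.04,0),off(c,Y,-.098,0))
G=np.array([*off(c,Y,-.069,0),.037]); z=tool(Y,T).as_matrix()[:,2]; P=G+.002*z; o=ft(Y,T)
print("P",P,o)
tr=np.array([.603,-.22])
for y in(-30,-20,-10,0,10):
  for ti in(0,30,60,70,80):
    # tin frame pitched by ti; lip over tray
    F=Ro.from_euler('z',y,degrees=True)*Ro.from_euler('y',ti,degrees=True)
    lip=np.array([*off(tr,y,-.02,0),.055]); h=lip+F.apply([-.109,0,.028]); M=tool(y,T-ti)
    q=robot.inverse_kinematics(h+.002*M.as_matrix()[:,2],ft(y,T-ti)); print(y,ti,None if q is None else np.round(q).astype(int).tolist())
E
```

```text
[ 5.09018706e-01 -2.42327674e-04  4.30000000e-02] [0.45507607 0.00407492 0.043     ] -4.575859102051321
handle pred [ 0.51265221 -0.00051377] [0.45487292 0.00454126]
P [0.48475876 0.00192659 0.03526795] [-180.0, 30.000000000000018, 175.0]
-30 0 [17, 12, -10, 131, 54, 16, 19]
-30 30 [-10, 25, 35, 98, -16, 62, 91]
-30 60 [1, 55, 46, 56, -32, 111, 99]
-30 70 None
-30 80 None
-20 0 [-30, 15, 54, 134, -61, 14, 147]
-20 30 [-9, 25, 37, 99, -17, 62, 103]
-20 60 [1, 54, 43, 56, -26, 110, 106]
-20 70 None
-20 80 None
-10 0 [16, 11, 11, 131, -51, 13, 154]
-10 30 [-8, 26, 38, 99, -18, 62, 116]
-10 60 [0, 53, 41, 56, -21, 108, 114]
-10 70 None
-10 80 None
0 0 [51, 15, -20, 127, -40, 17, 159]
0 30 [-7, 27, 40, 98, -19, 63, 129]
0 60 [-2, 53, 40, 57, -16, 105, 122]
0 70 None
0 80 None
10 0 [65, 20, -30, 122, -32, 23, 165]
10 30 [-6, 28, 42, 96, -21, 63, 141]
10 60 [-4, 51, 39, 59, -11, 102, 130]
10 70 [0, 61, 38, 43, -9, 116, 129]
10 80 None
```

```bash
cat >> h.py <<'E'
T=30
def tinpose(lip,y,ti):
    """TCP pose that puts the tin's lip at a place with yaw y, pitched nose-down ti, held at handle x=-69 z=31"""
    F=Ro.from_euler('z',y,degrees=True)*Ro.from_euler('y',ti,degrees=True); M=tool(y,T-ti)
    return (np.array(lip)+F.apply([-.109,0,.028])+.002*M.as_matrix()[:,2]).tolist(), ft(y,T-ti)
E
python3 - <<'E'
from h import *
Y=-5; c=[.5525,-.004]
P,o=tinpose([*off(c,Y,.04,0),.009],Y,0); P=np.array(P); z=tool(Y,T).as_matrix()[:,2]; print(P)
fingers.gripper_to(.5)
robot.move_to((P-.09*z).tolist(),o)
print(np.round(robot.current_joint_positions()), robot.line_to(P.tolist(),o,velocity=.1,f_stop=6),robot.current_tool_pos())
fingers.gripper_to(0,110); print("gap",robot.current_finger_gap()*85,robot.current_gripper_force())
q=robot.current_tool_pos(); q[2]+=.03; robot.line_to(q,velocity=.06); print(robot.current_contact_force(),robot.current_finger_gap()*85,robot.current_time_s())
for lip,y,ti in [([.583,-.21,.17],0,0),([.583,-.21,.17],0,10),([.583,-.22,.07],0,25),([.583,-.22,.055],0,60),([.583,-.22,.055],0,65),([.583,-.22,.055],5,66)]:
    p=robot.inverse_kinematics(*tinpose(lip,y,ti)); print(ti,None if p is None else np.round(p).tolist())
s=vision.grab_frame("scene"); cv2.imwrite("pics/held.png",cv2.resize(s[150:290,170:350,::-1],None,fx=4,fy=4))
E
```

```text
[0.48475876 0.00192659 0.03526795]Traceback (most recent call last):
  File "<stdin>", line 6, in <module>
station.PlanningError: the arm cannot follow that straight line within its joint ranges
```

```bash
python3 - <<'E'
from h import *
q0=robot.current_joint_positions(); print(np.round(q0,1),robot.current_tool_pos(),robot.current_time_s())
Y=-5; c=[.5525,-.004]; G=np.array([*off(c,Y,-.069,0),.037])
for t in(0,10,15,20,25,30):
    z=tool(Y,t).as_matrix()[:,2]
    for fl in(ft(Y,t),rpy(tool(Y,t))):
        print(t,[None if q is None else np.round(q).astype(int).tolist() for q in (robot.inverse_kinematics((G-(s-.002)*z).tolist(),fl) for s in(.09,.04,0))])
E
```

```text
[-19.5  -2.3  11.2 139.6  28.4  14.9  51. ] [0.44097783 0.00590835 0.11403204] 18.7
0 [[-20, 17, 22, 108, -7, 57, 90], [-21, 21, 23, 111, -11, 50, 93], [-21, 25, 24, 113, -14, 45, 96]]
0 [[-51, 28, 65, 109, -29, 62, -70], [-50, 34, 65, 112, -36, 58, -63], [-49, 39, 64, 113, -44, 56, -57]]
10 [[-23, 9, 21, 119, -3, 43, 85], [-24, 15, 24, 121, -8, 36, 90], [-23, 20, 24, 122, -14, 31, 95]]
10 [[-59, 16, 65, 120, -20, 45, -78], [-55, 25, 65, 121, -35, 42, -64], [-53, 33, 65, 122, -48, 41, -54]]
15 [[-24, 5, 21, 124, 0, 36, 81], [-27, 12, 26, 126, -7, 29, 88], [-25, 18, 24, 126, -14, 23, 95]]
15 [[-64, 9, 66, 125, -12, 37, -85], [-58, 21, 65, 126, -35, 34, -64], [-55, 30, 65, 127, -52, 34, -49]]
20 [[-25, 2, 21, 129, 5, 29, 76], [-25, 10, 22, 130, -2, 21, 83], [-15, 16, 12, 130, -1, 15, 82]]
20 [[-69, 2, 66, 130, 1, 29, -99], [-61, 18, 66, 131, -36, 25, -63], [-57, 28, 65, 131, -61, 27, -41]]
25 [[-22, 0, 15, 135, 14, 22, 67], [-18, 8, 13, 135, 12, 13, 69], [13, 16, -20, 133, 56, 12, 26]]
25 [[-7, 0, 1, 134, 13, 22, -113], [-64, 15, 67, 136, -42, 17, -58], [-51, 21, 54, 135, -67, 15, -35]]
30 [[-20, -2, 11, 140, 28, 15, 51], [31, 11, -41, 138, 72, 14, 9], [39, 23, -51, 137, 97, 23, -11]]
30 [[-20, -2, 11, 140, 28, 15, 51], [31, 11, -41, 138, 72, 14, -171], [21, 17, -30, 137, 99, 14, 164]]
```

```bash
python3 - <<'E'
from h import *
import h
h.T=15
tr=np.array([.603,-.22])
for y in range(-180,180,20):
    r=[]
    for ti in(0,30,50,60,70):
        p,o=tinpose([*off(tr,y,-.02,0),.15 if ti==0 else .06],y,ti)
        q=[robot.inverse_kinematics(p,x) for x in(o,rpy(Ro.from_euler('xyz',o,degrees=True)*Ro.from_euler('z',180,degrees=True)))]
        r.append([None if k is None else np.round(k).astype(int).tolist() for k in q])
    ok=[[k is not None for k in a] for a in r]
    print(y,["".join("01"[b] for b in a) for a in ok], r[3] )
E
```

```text
-180 ['00', '11', '11', '11', '11'] [[6, 20, 24, 114, -82, 27, 7], [73, 34, -62, 112, 56, 12, 66]]
-160 ['11', '11', '11', '11', '11'] [[1, 28, 42, 108, -80, 54, 20], [76, 39, -61, 105, 0, 22, 141]]
-140 ['11', '11', '11', '11', '11'] [[6, 35, 43, 98, -75, 73, 29], [75, 45, -62, 95, -4, 40, 162]]
-120 ['11', '11', '11', '11', '11'] [[10, 42, 42, 86, -69, 89, 38], [71, 52, -62, 83, -1, 60, 175]]
-100 ['11', '11', '11', '11', '11'] [[12, 49, 42, 73, -63, 103, 47], [3, 58, 64, 74, -78, 115, -128]]
-80 ['11', '11', '11', '11', '11'] [[13, 55, 41, 60, -57, 114, 57], [12, 56, 43, 60, -58, 115, -122]]
-60 ['11', '11', '11', '11', '00'] [[39, 59, -31, 46, -5, 112, 43], [23, 57, 11, 48, -31, 116, -121]]
-40 ['11', '11', '11', '00', '00'] [None, None]
-20 ['11', '11', '11', '00', '00'] [None, None]
0 ['11', '11', '11', '00', '00'] [None, None]
20 ['11', '11', '11', '11', '00'] [[-3, 59, 35, 48, 1, 112, 136], [3, 57, 17, 48, 12, 113, -51]]
40 ['11', '11', '11', '11', '11'] [[-9, 53, 33, 60, 11, 98, 147], [-1, 51, 16, 60, 22, 100, -40]]
60 ['11', '11', '11', '11', '11'] [[-14, 46, 31, 73, 21, 82, 155], [-6, 44, 15, 73, 30, 85, -31]]
80 ['11', '11', '11', '11', '11'] [[-17, 39, 28, 86, 31, 66, 162], [-8, 37, 14, 86, 39, 70, -24]]
100 ['11', '11', '11', '11', '11'] [[-18, 31, 26, 98, 41, 49, 167], [-8, 30, 13, 97, 49, 54, -18]]
120 ['11', '11', '11', '11', '11'] [[-16, 25, 26, 108, 52, 32, 174], [-6, 24, 13, 107, 59, 36, -11]]
140 ['00', '11', '11', '11', '11'] [[50, 28, -51, 112, 89, 42, 171], [-7, 20, 20, 114, 64, 16, 1]]
160 ['00', '11', '11', '11', '11'] [[66, 31, -62, 114, 92, 27, -170], [52, 23, -41, 115, 87, 16, 9]]
```

```bash
sed -i 's/^T=30/T=15/' h.py; python3 - <<'E'
from h import *
Y=-5; c=[.5525,-.004]
P,o=tinpose([*off(c,Y,.04,0),.009],Y,0); P=np.array(P); z=tool(Y,T).as_matrix()[:,2]
robot.move_to((P-.09*z).tolist(),o)
print(robot.line_to(P.tolist(),o,velocity=.1,f_stop=6),robot.current_tool_pos()-P)
fingers.gripper_to(0,110); print("gap",robot.current_finger_gap()*85,robot.current_gripper_force())
q=robot.current_tool_pos(); q[2]+=.03; robot.line_to(q,velocity=.06); print(robot.current_contact_force(),robot.current_torque(),robot.current_finger_gap()*85,robot.current_time_s())
s=vision.grab_frame("scene"); cv2.imwrite("pics/held.png",cv2.resize(s[150:290,170:350,::-1],None,fx=4,fy=4))
E
```

```text
False [ 2.83369033e-04 -3.63245576e-05  4.77251116e-04]
gap 11.827490384014443 107.28191614151001
[ 0.10815756 -0.5875302  -2.31691627] [ 0.00320656  0.60041083 -0.04723407] 11.89525075114965 21.3583
```

View pics/held.png

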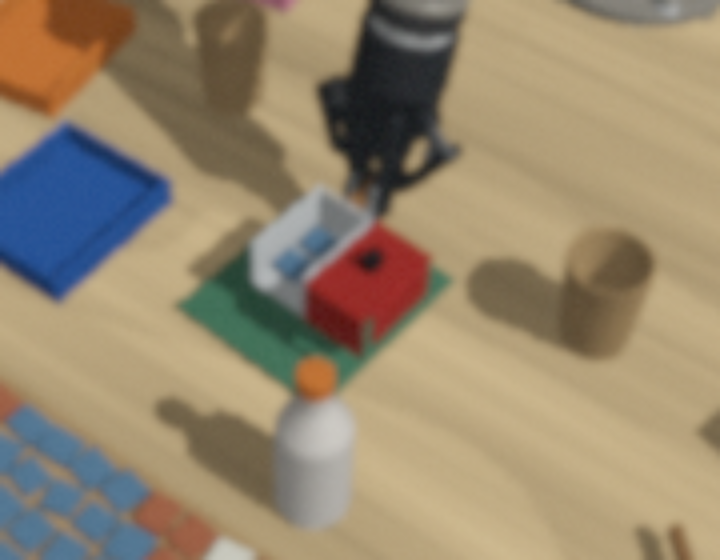

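The tin is held level by the handle, with the lid still aside and the tiles inside. Time to pour.

```bash
python3 - <<'E'
from h import *
def go(lip,y,ti,v): p,o=tinpose(lip,y,ti); robot.line_to(p,o,velocity=v)
q=robot.current_tool_pos(); robot.line_to([q[0],q[1],q[2]+.1],velocity=.15)
L=[.603,-.205]
go([.61,-.10,.15],-45,0,.12); go([*L,.15],-90,0,.12)
go([*L,.075],-90,22,.12); print(robot.current_time_s())
go([*L,.055],-90,48,.06); go([*L,.055],-90,68,.08); robot.pause(.5); print(robot.current_time_s(),robot.current_contact_force())
s=vision.grab_frame("scene");t=vision.grab_frame("top")
a=cv2.resize(s[120:240,130:270,::-1],(490,420));b=cv2.resize(t[130:200,270:350,::-1],(480,420))
cv2.imwrite("pics/pour.png",cv2.resize(np.hstack([a,b]),(800,346)))
E
```

```text
24.6083
26.5583 [-0.13213537 -0.83457535 -2.63591507]
```

View pics/pour.png

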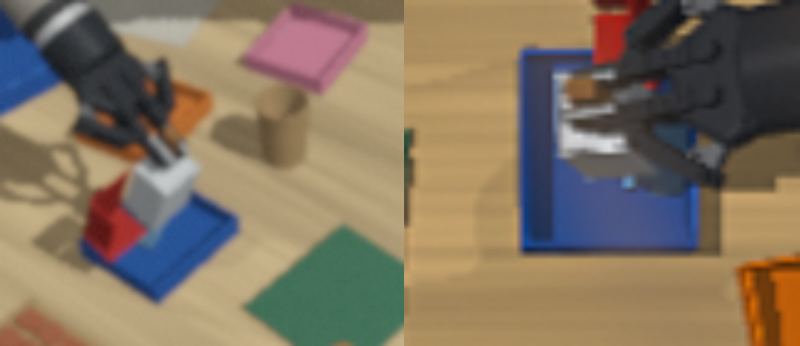

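The tin is tilted over the tray and tiles are coming out at about (640,180) in the top half, but the hand hides most of them. I'll shake it, lift away and count.

```bash
python3 - <<'E'
from h import *
def go(lip,y,ti,v): p,o=tinpose(lip,y,ti); robot.line_to(p,o,velocity=v)
L=[.603,-.205]
for a,b in((.08,74),(.06,70),(.08,74)): go([*L,a],-90,b,.15)
robot.pause(.2)
go([*L,.12],-90,70,.15); go([.603,-.10,.15],-90,60,.15); print(robot.current_time_s(),robot.current_contact_force())
s=vision.grab_frame("scene");t=vision.grab_frame("top")
a=cv2.resize(s[120:240,130:270,::-1],(490,420));b=cv2.resize(t[130:200,270:350,::-1],(480,420))
cv2.imwrite("pics/pour2.png",cv2.resize(np.hstack([a,b]),(800,346)))
E
```

```text
29.2083 [ 0.0942319  -0.72133012 -3.68197358]
```

View pics/pour2.png

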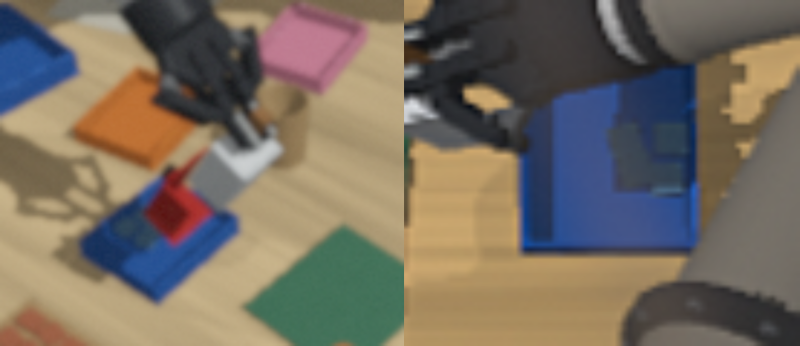

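A clump about 45 × 42 mm lies in the tray, which fits all four tiles. I'll return the tin to the board and check both.

```bash
python3 - <<'E'
from h import *
def go(lip,y,ti,v,**k): p,o=tinpose(lip,y,ti); return robot.line_to(p,o,velocity=v,**k)
Y=-5; c=[.5525,-.004]; e=off(c,Y,.04,0)
go([.603,-.12,.16],-90,15,.15); go([.61,-.08,.16],-45,0,.15); go([*e,.12],Y,0,.15); go([*e,.025],Y,0,.12)
print(go([*e,.006],Y,0,.03,f_stop=4),robot.current_tool_pos())
fingers.gripper_to(.5); z=tool(Y,T).as_matrix()[:,2]
q=robot.current_tool_pos(); robot.line_to((q-.1*z).tolist(),velocity=.12); print(robot.current_time_s())
q=robot.current_tool_pos(); robot.line_to([.42,.12,.28],velocity=.25)
t=vision.grab_frame("top");s=vision.grab_frame("scene")
a=cv2.resize(t[130:215,195:345,::-1],(800,453),interpolation=cv2.INTER_NEAREST);cv2.imwrite("pics/final.png",a)
E
```

```text
True [0.48421181 0.00200698 0.03592541]
35.0167
```

View pics/final.png

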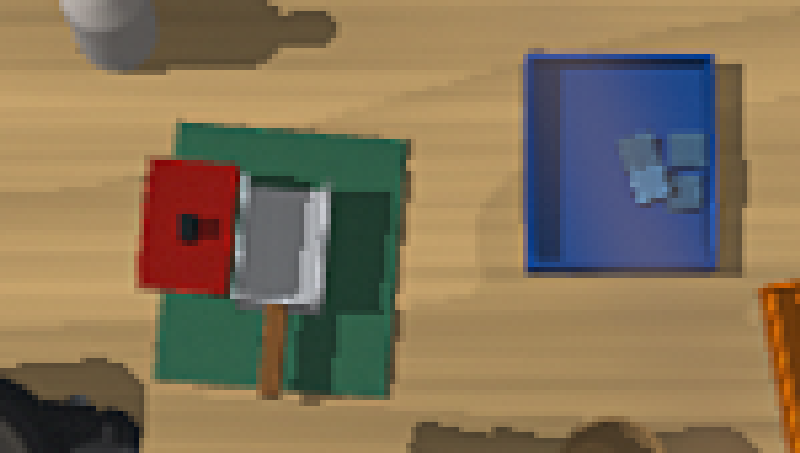

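The tray holds four tiles (around 630–705, 135–210). The tin is empty and upright on the board, and the hand is clear.

```bash
python3 -c "
from station import robot,workorder
print(robot.current_contact_force(),robot.current_time_s()); print(workorder.close_job())"
```

```text
[-0.3981729   0.96618422 -0.2817556 ] 36.0333
the job is handed in; nothing more can be done
None
```

The job is done and handed in at about 36 s: the last picture shows all four tiles in the smaller blue tray and the empty tin upright on the green board with its lid aside; I never touched the sponge, cups or glue bottle.

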